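# Release the cam lock and clamp a brass tile in the jig

## Robot

A 6-joint arm with a two-finger parallel gripper is mounted at the origin on the work surface. World frame = base frame: x ahead of the robot, y to its left, z up, the work surface at z = 0. Lengths are in m, angles in degrees, forces in N, time in s.
With the tool pointing down it reaches from about 0.35 to 0.875 m from the base axis. Payload 4.2 kg.
Tool frame: the origin (TCP) lies midway between the tips of the shut fingers; the grasp point (between the pads) lies 19 mm behind it; z points along the fingers, y is the line along which they close (so a half turn about z gives the same grasp; the last joint's range is limited). The gripper opens to 87 mm and grips with 3 to 60 N. Pads are 19 mm wide; open, the fingers measure 117 mm over their backs; the gripper's body (75 mm by 190 mm) begins 51 mm behind the grasp point.
Start: joints at [14.817, 22.042, 0.453, 0, -68.411, -14.817], TCP at [0.625, 0, 0.189] pointing down, gripper open.
Joint ranges: [-179.83, 179.83], [-69.29, 118.12], [-61.27, 80.66], [-181.25, 117.63], [-171.15, -9.14], [-177.46, 177.46]. Speed limits (degrees/s): [159.86, 159.86, 180, 180, 180, 180].

## Interface

Orientations are given as a 3x3 rotation matrix whose columns are the frame's x, y, z axes.
In Python, from station import sense, capture, camera_params, finish_job gives the robot as it stands.
- The arm moves only by the tool drive_tool, never from a script. Its argument "rows" is a list of rows, each an object of numbers: "tx", "ty", "tz": the shift along the tool's x, y, z in cm; "ax", "ay", "az": the turn, a rotation vector about the tool's x, y, z in rad; "claw": the finger opening in cm, from 0 to 8.7. In form: [{"tx": .., "ty": .., "tz": .., "ax": .., "ay": .., "az": .., "claw": ..}, ...]. A call has 1 to 10 rows; each row shifts and turns the commanded pose from where the row before left it, along the tool's axes as they then stand; what a row does not reach is not made up. A row lasts 1/12 s, in which the tool goes at most 41.7 mm and 7.16 degrees, less where a joint would pass 70% of its speed; a pose out of reach is approached as far as the arm can. A call with a gripper value outside its range is refused whole. The fingers move at their own pace and stop on an object; the grip force is fixed at half the most. Time passes only in rows, so rows that do not move let the fingers close. It gives the time, the measured TCP pose, the force, the opening and the grip force at its end, in the units of the state.
- sense(): the state, without advancing time (a new reading comes with each control period).
- capture(name): name is "scene" or "side" or "wrist"; returns (picture, depth): 384x512x3 uint8, red, green, blue; 384x512 float32, m along the optical axis (not along the pixel's ray), 0 where there is no reading.
- camera_params(name): a dict with "intrinsics" (3x3 intrinsics, pixels), "k1" (the pictures are not rectified: a ray, as slopes to the right and down, at radius r is drawn at 1 + k1 r^2 times it, then the intrinsics apply), "R" (3x3) and "t" (3): a world point X has camera coordinates R X + t; the wrist camera has in their place "tool_from_camera" (4x4, takes a point from camera to tool coordinates, whose origin is the TCP and whose axes are the flange's). Camera axes: x right, y down, z forward; pixel columns grow to the right and rows downward; lengths in m; the calibration is good to about 2 mm. A picture is of the moment at which its call begins: read the wrist's pose just before it. camera_params takes no time and is no camera call.
- finish_job(): hands the job in; it is judged then, once.
The state is a dict: "time_s": time; "joints": joint angles; "joint_velocities": joint speeds; "effort": joint torques, N m; "tcp_pos": TCP position; "ee_rot": TCP orientation; "wrist_force": force on the tool from outside, world axes, zero at the start; "moment": the same for the moment, N m; "gripper_width": opening from 0.0 (shut) to 1.0 (fully open); "gripper_force": force on a finger pad.
Only numpy, scipy, OpenCV 4.12 (cv2) and the standard library are available. Lean on these libraries where they do the work, as an engineer would, in place of code of your own. Each camera call takes 0.05 s, during which the arm holds its last target. There are 200 camera calls.

## Task

Close the clamp jig on the brass tile. First, while the slide is still back, push the cam's lever round with your fingertips until the cam's low point faces the slide's follower arm (the lever then points straight towards the fence, along the slide's travel); then push the slide forward by its upright tab until it has driven the tile fully home against the fence. Only push: lift nothing, do not touch the tile with the fingers, and leave the loose things on and around the jig where they are.

Things in the scene. Friction and masses are not known exactly. Their poses are not given: they have to be found in the camera images.
- jig: fixed plywood jig board 260 x 260 x 18 mm, lying flat; origin at the centre of its underside. x: forward, the slide's travel towards the fence, roughly away from the robot; y left; z up. In this frame (mm): slide, tile and nest lie along y = -55; the fence's near face is at x = 100; the cam pivot is at (20, 35). Nest side rails: 10 mm high, 62 mm apart, x = 5 to the fence.
- cam (a joint): cam angle (rad), counter-clockwise seen from above = direction of its lever from the jig's +x. 0: low point faces the follower arm, lever points to the fence end; near pi: high point faces the arm, slide blocked. Starts 1.4 to 2.7 (lever to the left or back left), so turn it clockwise over the jig's left side. No stop at 0 (runs 0.7 past); stays where left; about 3 N at the knob.
- cam_pivot (a point): fixed point on the cam's vertical pivot axis, 50 mm above the table. The cam is a steel disc, radius 25 mm, 20 to 38 mm above the table, its centre 15 mm off the pivot on the lever's side; hub top 54 mm. Within about 0.6 rad of the low point it lets the slide go home.
- cam_knob (a point): centre of the top of the upright black round knob at the end of the cam's lever: knob 18 mm across, from 50 to 92 mm above the table, 70 mm from the pivot axis. The lever is a flat bar 14 mm wide, from 40 to 50 mm above the table; hub top 54 mm.
- follower (a joint): travel (m) of the aluminium slide along the jig's +x; starts 0 to 0.012 (back). Cam high: stopped at about 0.023. At about 0.050 it has pressed the tile on the fence. Takes 2 N to move (a few N with the tile), stays where left. A flat follower arm reaches left behind the cam (22 to 36 mm above the table); a nose 44 mm wide pushes the tile.
- tab (a point): point on the flat rear face (facing the robot) of the slide's upright tab, centred across its width, 60 mm above the table. The tab is 50 mm wide, 12 mm thick, from 20 to 82 mm above the table; push here along the jig's +x.
- tile: loose square perforated brass tile, 56 x 56 x 6 mm, about 110 g, lying flat on the jig board in the nest between slide and fence, 18 to 30 mm short of the fence; origin at the centre of its underside, 18 mm above the table. Home = its centre 28 mm from the fence face.
- fence (a point): middle of the near face of the fence, a steel bar 78 mm wide and 22 mm high above the board, at the height of the tile; axes as the jig's
- mug: green enamel mug; bystander, origin at the centre of its underside
- driver: wood-handled screwdriver, 190 mm, lying; bystander
- tile_stack: stack of four brass tiles 56 x 56 mm, 24 mm high; bystander, origin at the centre of its underside
- dish: white dish, 76 mm across, 28 mm high; bystander, origin at the centre of its underside
- sanding_block: cork sanding block 40 x 90 x 25 mm; bystander, origin at the centre of its underside
- weight: small brass weight, 30 mm across, 34 mm high, standing on the near left corner of the jig board; bystander, origin at the centre of its underside
- spacer: steel spacer 18 mm across, 18 mm high, standing on the jig board between the cam and the fence; bystander, origin at the centre of its underside
Not all that is in view belongs to the job. Of the things like the tile, leave any that is blue or red; of the rest the larger one is meant.

How it is judged:
By the outcome, as a careful person would: the job done as asked, in the order asked, and still so for the second after the job is handed in, with the robot touching nothing.
It also fails if it takes over 48 s, if anything falls off the work surface, if the arm or the gripper's body presses on something with over 40 N, if the wrist force passes 120 N, or if a joint passes its speed limit or range.

## Working session

There is one attempt and no reset: what is moved stays moved. The work goes in short steps, Python scripts to look and compute and a tool call to move; the robot and the scene stay as the last step left them, time stands still between calls to the robot, and variables do not carry over. Pictures are saved under pics/ and viewed, at most 11 in all, crops included, and the job is handed in when it is done.

Besides the shell and the picture viewer there is one more tool, called in YAML: its name, and indented under it one key for each argument. drive_tool: Moves the arm, as the interface text tells. Its arguments: {"type":"object","properties":{"rows":{"type":"array"}},"required":["rows"]}

```bash
ls; mkdir -p pics; cat > h.py <<'E'
import numpy as np, cv2
from station import sense, capture, camera_params, finish_job
def world(name,depth,uv,pr,st=None):
    K=np.array(pr["intrinsics"]);u,v=uv
    d=np.array([-0.0]);k=pr["k1"]
    p=cv2.undistortPoints(np.array([[[float(u),float(v)]]]),K,np.array([k,0,0,0.]))[0,0]
    w=depth[int(v)-1:int(v)+2,int(u)-1:int(u)+2];z=np.median(w[w>0])
    c=np.array([p[0]*z,p[1]*z,z])
    if name=="wrist":
        T=np.array(pr["tool_from_camera"]);q=T[:3,:3]@c+T[:3,3]
        return np.array(st["ee_rot"])@q+np.array(st["tcp_pos"])
    return np.array(pr["R"]).T@(c-np.array(pr["t"]))
E
python3 - <<'E'
from h import *
for n in ["scene","side"]:
    p,d=capture(n); np.savez(n+'.npz',p=p,d=d); cv2.imwrite(f'pics/{n}1.png',cv2.resize(p[:,:,::-1],(768,576)))
    pr=camera_params(n);print(n,pr["k1"],-np.array(pr["R"]).T@np.array(pr["t"]))
print(sense()["ee_rot"])
E
```

```text
pics
scene -0.16303353619087183 [1.45773385 0.22002148 0.91276252]
side -0.004615383490415801 [0.45774079 0.58767369 0.72572687]
[[-2.05378616e-04 -9.99998079e-01 -1.94943618e-03]
 [-9.99999974e-01  2.05565740e-04 -9.57890082e-05]
 [ 9.61895615e-05  1.94941645e-03 -9.99998095e-01]]
```

View pics/scene1.png

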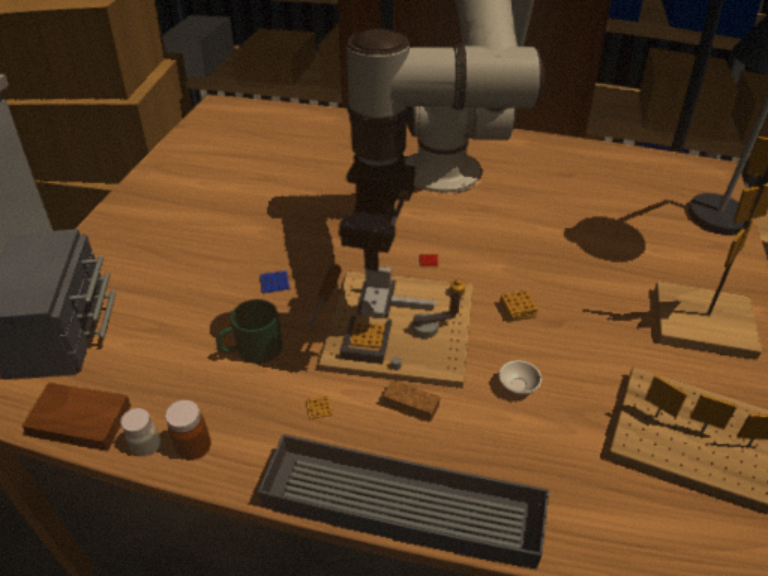

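View pics/side1.png

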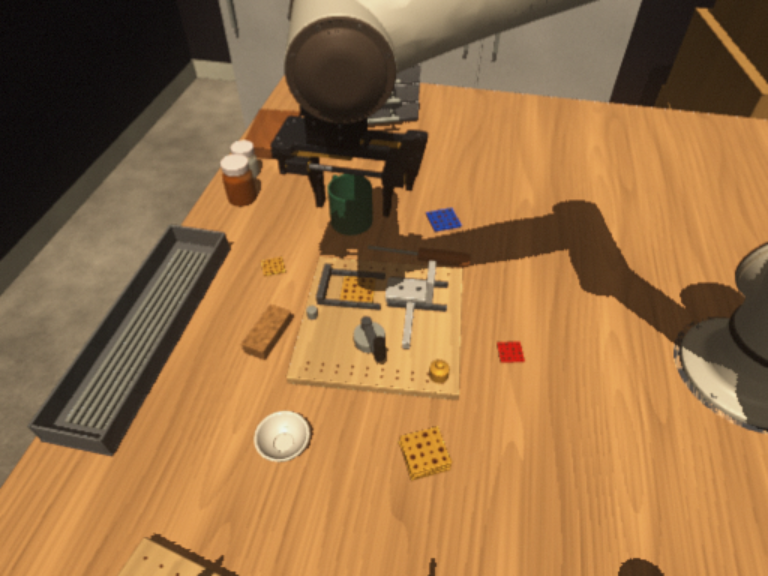

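```bash
python3 - <<'E'
from h import *
f=np.load('side.npz');p,d=f['p'],f['d']
c=p[165:270,185:315,::-1];cv2.imwrite('pics/crop1.png',cv2.resize(c,(780,630-0),interpolation=cv2.INTER_CUBIC)[:600])
for n in ["side","scene"]:
    f=np.load(n+'.npz');d=f['d'];pr=camera_params(n)
    v,u=np.mgrid[:384,:512]
    q=cv2.undistortPoints(np.stack([u,v],-1).reshape(-1,1,2).astype(float),np.array(pr["intrinsics"]),np.array([pr["k1"],0,0,0.]))[:,0]
    z=d.reshape(-1);X=np.c_[q*z[:,None],z]
    W=(X-np.array(pr["t"]))@np.array(pr["R"]);W[z==0]=np.nan
    np.save(n+'W.npy',W.reshape(384,512,3))
W=np.load('sideW.npy')
for name,uv in dict(corTL=(322,260),corBL=(292,381),corBR=(457,390),corTR=(462,266),knob=(379,340),hub=(367,320),tabtop=(432,264)).items():
    print(name,W[int(uv[1]/1.5),int(uv[0]/1.5)].round(4))
z=W[...,2]
A=W.reshape(-1,3);m=(A[:,2]>.012)&(A[:,2]<.024)&(A[:,0]>.3)&(A[:,0]<.85)&(abs(A[:,1])<.25)
M=m.reshape(384,512).astype(np.uint8)
n,l,s,_=cv2.connectedComponentsWithStats(cv2.morphologyEx(M,cv2.MORPH_OPEN,np.ones((3,3))))
k=1+s[1:,4].argmax();B=W[l==k]
print(len(B),np.median(B[:,2]),cv2.minAreaRect((B[:,:2]*1000).astype(np.float32)))
E
```

```text
corTL [ 0.713  -0.0816  0.0174]
corBL [0.6888 0.1681 0.007 ]
corBR [0.4422 0.1401 0.0178]
corTR [ 0.462  -0.13    0.0059]
knob [0.5625 0.1257 0.0916]
hub [0.5947 0.066  0.0547]
tabtop [ 0.5099 -0.0485  0.081 ]
6421 0.017680739084318484 ((579.47998046875, 28.561660766601562), (260.38092041015625, 262.5107116699219), 5.290552616119385)
```

View pics/crop1.png

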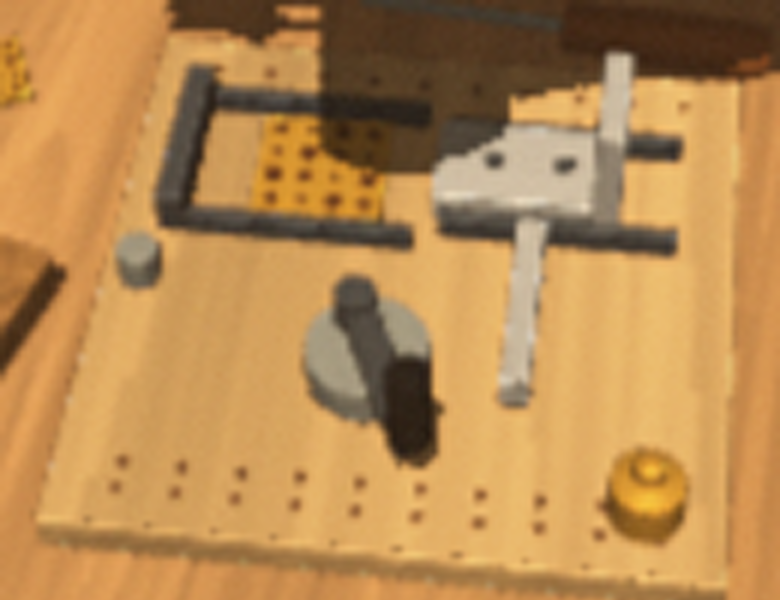

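The side view shows the jig, with the knob near (379,340), the hub near (367,320), the tab near (432,264) and the weight near (440,370). The jig's yaw comes out at 5.3°, its centre at (0.5795, 0.0286) and the cam at about 1.99 rad. Next I go behind the knob with the fingers shut.

drive_tool:
  rows:
    - {"tx": -1.86,"ty": 1.46,"az": -0.1,"claw": 0}
    - {"tx": -1.73,"ty": 1.64,"claw": 0}
    - {"tx": -1.73,"ty": 1.64,"claw": 0}
    - {"tx": -1.73,"ty": 1.64,"claw": 0}
    - {"tx": -1.73,"ty": 1.64,"claw": 0}
    - {"tx": -1.73,"ty": 1.64,"claw": 0}
    - {"az": -0.12,"claw": 0}
    - {"az": -0.12,"claw": 0}
    - {"az": -0.12,"claw": 0}
    - {"az": -0.12,"claw": 0}

```text
invalid input at $.rows[0]: expected keys tx, ty, tz, ax, ay, az, claw
```

drive_tool:
  rows:
    - {"az": -0.12,"claw": 0}
    - {"az": -0.12,"claw": 0}
    - {"az": -0.12,"claw": 0}
    - {"az": -0.12,"claw": 0}
    - {"az": -0.12,"claw": 0}
    - {"az": -0.12,"claw": 0}
    - {"az": -0.12,"claw": 0}
    - {"az": -0.12,"claw": 0}
    - {"az": -0.12,"claw": 0}
    - {"az": -0.12,"claw": 0}

```text
invalid input at $.rows[0]: expected keys tx, ty, tz, ax, ay, az, claw
```

```bash
cat > st.py <<'E'
from h import *
s=sense();R=np.array(s["ee_rot"]);p=np.array(s["tcp_pos"])*1e3
a=np.radians(5.3);J=np.array([[np.cos(a),np.sin(a)],[-np.sin(a),np.cos(a)]])
print("t",s["time_s"],"tcp",p.round(1),"jig",(J@(p[:2]-[579.5,28.6])).round(1),"xyaw",np.degrees(np.arctan2(R[1,0],R[0,0])).round(1),"tilt",R[2].round(3),"F",np.round(s["wrist_force"],1),"j6",np.round(s["joints"],0),s["gripper_width"])
E
python3 st.py
python3 - <<'E'
from h import *
s=sense();p,d=capture("wrist");cv2.imwrite('pics/w1.png',cv2.resize(p[:,:,::-1],(768,576)))
W=np.load('sideW.npy')
m=W[120:155,218:252];print("mug z max",np.nanmax(m[...,2]), )
E
```

```text
t 0.1 tcp [624.4   0.  188. ] jig [ 42.1 -32.6] xyaw -90.0 tilt [ 0.     0.002 -1.   ] F [0.2 0.1 0.5] j6 [ 15.  22.   0.  -0. -68. -15.] 1.003170228788067
mug z max 0.08762591401216563
```

View pics/w1.png

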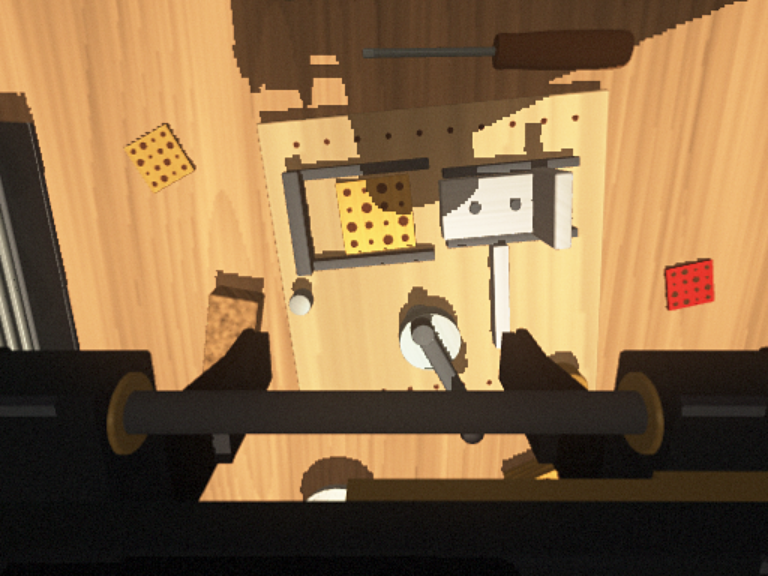

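The wrist view shows the cam hub at (424,333), the lever pointing down-right towards the knob at (472,436), and the tab at (563,208). This agrees with my estimate. The rows need all the keys, so I resend.

drive_tool:
  rows:
    - {"tx": -2.24,"ty": 1.75,"tz": 0,"ax": 0,"ay": 0,"az": 0,"claw": 0}
    - {"tx": -2.24,"ty": 1.75,"tz": 0,"ax": 0,"ay": 0,"az": 0,"claw": 0}
    - {"tx": -2.24,"ty": 1.75,"tz": 0,"ax": 0,"ay": 0,"az": 0,"claw": 0}
    - {"tx": -2.24,"ty": 1.75,"tz": 0,"ax": 0,"ay": 0,"az": 0,"claw": 0}
    - {"tx": -2.24,"ty": 1.75,"tz": 0,"ax": 0,"ay": 0,"az": 0,"claw": 0}
    - {"tx": 0,"ty": 0,"tz": 0,"ax": 0,"ay": 0,"az": -0.12,"claw": 0}
    - {"tx": 0,"ty": 0,"tz": 0,"ax": 0,"ay": 0,"az": -0.12,"claw": 0}
    - {"tx": 0,"ty": 0,"tz": 0,"ax": 0,"ay": 0,"az": -0.12,"claw": 0}
    - {"tx": 0,"ty": 0,"tz": 0,"ax": 0,"ay": 0,"az": -0.12,"claw": 0}
    - {"tx": 0,"ty": 0,"tz": 0,"ax": 0,"ay": 0,"az": -0.12,"claw": 0}

```text
time_s: 0.98
tcp_pos: [0.5371, 0.1121, 0.1887]
ee_rot: [[0.57, -0.822, -0.001], [-0.822, -0.57, -0.0], [-0.0, 0.001, -1.0]]
wrist_force: [0.2, 1.2, -0.7]
gripper_width: 0.323
gripper_force: 0.0
```

drive_tool:
  rows:
    - {"tx": 0,"ty": 0,"tz": 0,"ax": 0,"ay": 0,"az": -0.12,"claw": 0}
    - {"tx": 0,"ty": 0,"tz": 0,"ax": 0,"ay": 0,"az": -0.12,"claw": 0}
    - {"tx": 0,"ty": 0,"tz": 0,"ax": 0,"ay": 0,"az": -0.12,"claw": 0}
    - {"tx": 0,"ty": 0,"tz": 0,"ax": 0,"ay": 0,"az": -0.12,"claw": 0}
    - {"tx": 0,"ty": 0,"tz": 0,"ax": 0,"ay": 0,"az": -0.12,"claw": 0}
    - {"tx": 0,"ty": 0,"tz": 0,"ax": 0,"ay": 0,"az": -0.12,"claw": 0}
    - {"tx": 0,"ty": 0,"tz": 0,"ax": 0,"ay": 0,"az": -0.12,"claw": 0}
    - {"tx": 0,"ty": 0,"tz": 0,"ax": 0,"ay": 0,"az": -0.12,"claw": 0}
    - {"tx": 0,"ty": 0,"tz": 0,"ax": 0,"ay": 0,"az": -0.12,"claw": 0}
    - {"tx": 0,"ty": 0,"tz": 0,"ax": 0,"ay": 0,"az": -0.12,"claw": 0}

```text
time_s: 1.82
tcp_pos: [0.5372, 0.1119, 0.1886]
ee_rot: [[0.973, 0.233, -0.001], [0.233, -0.973, -0.0], [-0.001, -0.0, -1.0]]
wrist_force: [-0.0, 0.1, -0.4]
gripper_width: 0.004
gripper_force: 0.0
```

```bash
python3 st.py
```

```text
t 1.8167 tcp [537.2 111.9 188.6] jig [-34.4  86.9] xyaw 13.5 tilt [-0.001 -0.    -1.   ] F [-0.   0.1 -0.4] j6 [ 29.  15. -10.  -0. -65.  75.] 0.004102176262214553
```

drive_tool:
  rows:
    - {"tx": 0,"ty": 0,"tz": 0,"ax": 0,"ay": 0,"az": -0.12,"claw": 0}
    - {"tx": 0,"ty": 0,"tz": 0,"ax": 0,"ay": 0,"az": -0.12,"claw": 0}
    - {"tx": 0,"ty": 0,"tz": 0,"ax": 0,"ay": 0,"az": -0.035,"claw": 0}
    - {"tx": 0,"ty": 0,"tz": 2.5,"ax": 0,"ay": 0,"az": 0,"claw": 0}
    - {"tx": 0,"ty": 0,"tz": 2.5,"ax": 0,"ay": 0,"az": 0,"claw": 0}
    - {"tx": 0,"ty": 0,"tz": 2.5,"ax": 0,"ay": 0,"az": 0,"claw": 0}
    - {"tx": 0,"ty": 0,"tz": 2.5,"ax": 0,"ay": 0,"az": 0,"claw": 0}
    - {"tx": 0,"ty": 0,"tz": 2.5,"ax": 0,"ay": 0,"az": 0,"claw": 0}
    - {"tx": 0,"ty": 0,"tz": 0,"ax": 0,"ay": 0,"az": 0,"claw": 0}

```text
time_s: 2.57
tcp_pos: [0.5333, 0.1104, 0.0588]
ee_rot: [[0.876, 0.482, -0.011], [0.482, -0.876, -0.004], [-0.011, -0.002, -1.0]]
wrist_force: [-0.5, 0.1, -1.2]
gripper_width: 0.006
gripper_force: 0.0
```

```bash
python3 st.py
python3 - <<'E'
from h import *
p,d=capture("side");cv2.imwrite('pics/s2.png',cv2.resize(p[150:290,170:330,::-1],(680,595),interpolation=cv2.INTER_CUBIC))
E
```

```text
t 2.5667 tcp [533.3 110.4  58.8] jig [-38.4  85.7] xyaw 28.8 tilt [-0.011 -0.002 -1.   ] F [-0.5  0.1 -1.2] j6 [ 29.  22. -20.  -0. -48.  90.] 0.0058462242964429055
```

View pics/s2.png

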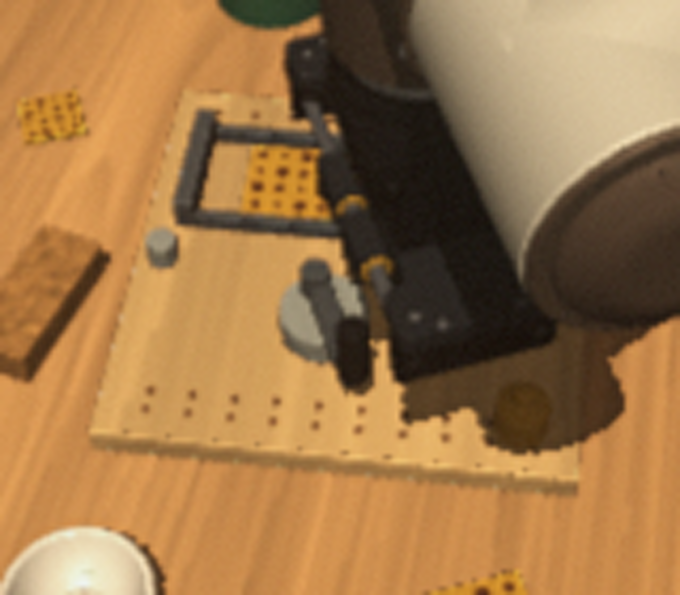

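The knob at (352,350) is unmoved and the fingers are behind it. The gap is about 14 mm, so I close it and check.

drive_tool:
  rows:
    - {"tx": 0.5,"ty": 0,"tz": 0,"ax": 0,"ay": 0,"az": 0,"claw": 0}
    - {"tx": 0.5,"ty": 0,"tz": 0,"ax": 0,"ay": 0,"az": 0,"claw": 0}
    - {"tx": 0.2,"ty": 0,"tz": 0,"ax": 0,"ay": 0,"az": 0,"claw": 0}
    - {"tx": 0,"ty": 0,"tz": 0,"ax": 0,"ay": 0,"az": 0,"claw": 0}

```text
time_s: 2.95
tcp_pos: [0.5496, 0.1187, 0.0655]
ee_rot: [[0.875, 0.483, 0.003], [0.483, -0.875, 0.001], [0.004, 0.0, -1.0]]
wrist_force: [0.0, 0.0, -0.2]
gripper_width: -0.001
gripper_force: 0.0
```

drive_tool:
  rows:
    - {"tx": 0.71,"ty": -0.14,"tz": 0,"ax": 0,"ay": 0,"az": 0.1,"claw": 0}
    - {"tx": 0.71,"ty": -0.14,"tz": 0,"ax": 0,"ay": 0,"az": 0.1,"claw": 0}
    - {"tx": 0.71,"ty": -0.14,"tz": 0,"ax": 0,"ay": 0,"az": 0.1,"claw": 0}
    - {"tx": 0.71,"ty": -0.14,"tz": 0,"ax": 0,"ay": 0,"az": 0.1,"claw": 0}
    - {"tx": 0.71,"ty": -0.14,"tz": 0,"ax": 0,"ay": 0,"az": 0.1,"claw": 0}
    - {"tx": 0.71,"ty": -0.14,"tz": 0,"ax": 0,"ay": 0,"az": 0.1,"claw": 0}
    - {"tx": 0.71,"ty": -0.14,"tz": 0,"ax": 0,"ay": 0,"az": 0.1,"claw": 0}
    - {"tx": 0.71,"ty": -0.14,"tz": 0,"ax": 0,"ay": 0,"az": 0.1,"claw": 0}
    - {"tx": 0,"ty": 0,"tz": 0,"ax": 0,"ay": 0,"az": 0,"claw": 0}

```text
time_s: 3.7
tcp_pos: [0.6025, 0.1374, 0.0647]
ee_rot: [[0.956, -0.293, 0.002], [-0.293, -0.956, 0.001], [0.002, -0.001, -1.0]]
wrist_force: [0.2, -0.4, -0.8]
gripper_width: 0.003
gripper_force: 0.0
```

```bash
cat > look.py <<'E'
import sys
from h import *
n,out,r0,r1,c0,c1=sys.argv[1],sys.argv[2],*map(int,sys.argv[3:])
pr=camera_params(n);p,d=capture(n)
cv2.imwrite(out,cv2.resize(p[r0:r1,c0:c1,::-1],None,fx=4,fy=4,interpolation=cv2.INTER_CUBIC))
v,u=np.mgrid[:384,:512]
q=cv2.undistortPoints(np.stack([u,v],-1).reshape(-1,1,2).astype(float),np.array(pr["intrinsics"]),np.array([pr["k1"],0,0,0.]))[:,0]
z=d.reshape(-1);W=(np.c_[q*z[:,None],z]-np.array(pr["t"]))@np.array(pr["R"]);W[z==0]=np.nan
np.save('cur.npy',W.reshape(384,512,3))
E
python3 st.py; python3 look.py side pics/s3.png 150 290 170 330
```

```text
t 3.7 tcp [602.5 137.4  64.7] jig [ 32.9 106.2] xyaw -17.1 tilt [ 0.002 -0.001 -1.   ] F [ 0.2 -0.4 -0.8] j6 [ 28.  28. -10.   0. -52.  45.] 0.0030948001734973697
```

View pics/s3.png

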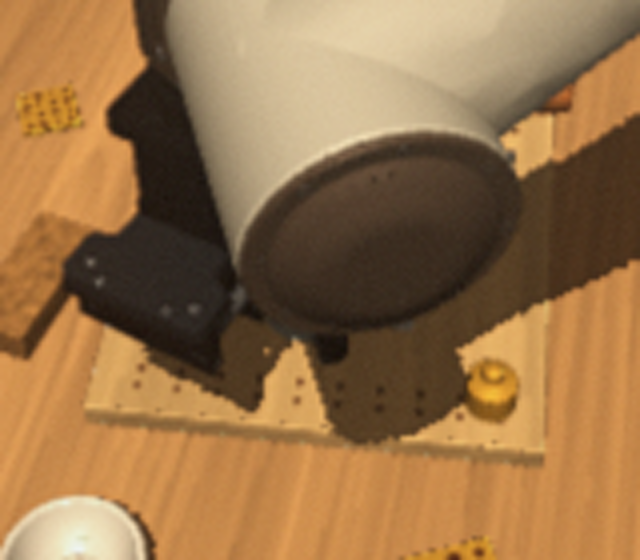

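```bash
python3 - <<'E'
from h import *
pr=camera_params("side");R=np.array(pr["R"]);t=np.array(pr["t"])
a=np.radians(5.3)
P=[np.array(sense()["tcp_pos"])]
for th in [1.988,1.2,1.1,1.0]:
    for z in (.05,.092): P.append([.5962+.07*np.cos(th+a),.0653+.07*np.sin(th+a),z])
uv=cv2.projectPoints(np.array(P,float),cv2.Rodrigues(R)[0],t,np.array(pr["intrinsics"]),np.array([pr["k1"],0,0,0.]))[0][:,0]
print(((uv-[170,150])*4).round())
W=np.load('cur.npy');print(W[150+345//4,170+330//4],W[150+353//4,170+330//4])
p,d=capture("wrist");cv2.imwrite('pics/w2.png',cv2.resize(p[:,:,::-1],(768,576)))
E
```

```text
[[254. 339.]
 [329. 350.]
 [328. 305.]
 [233. 343.]
 [228. 297.]
 [222. 338.]
 [218. 292.]
 [213. 332.]
 [208. 286.]]
[0.5611214  0.13291599 0.06521096] [0.56062082 0.13538591 0.06128993]
```

View pics/w2.png

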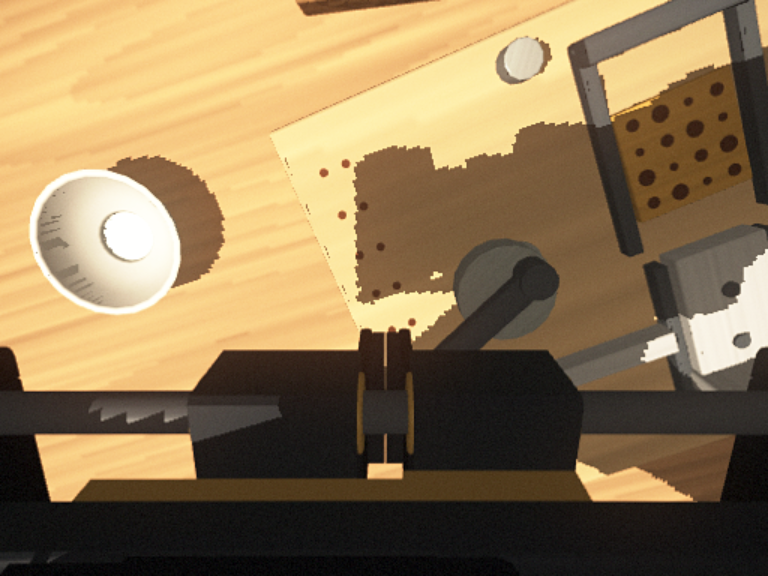

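```bash
python3 st.py; python3 look.py side pics/s4.png 150 290 170 330; python3 - <<'E'
from h import *
W=np.load('cur.npy')
tcp=np.array(sense()["tcp_pos"])
def rep(n,W):
    for lo,hi in ((.055,.07),(.07,.085),(.085,.1),(.1,.115)):
        m=(W[...,2]>lo)&(W[...,2]<hi)&(np.hypot(W[...,0]-.585,W[...,1]-.12)<.07)
        v,u=np.nonzero(m); B=W[m]*1000
        if len(B):
            print(n,lo,len(B))
            for k in range(0,len(B),max(1,len(B)//12)): print((u[k],v[k]),B[k].round(),end=' ')
            print()
rep("side",W)
pr=camera_params("scene");p,d=capture("scene")
cv2.imwrite('pics/sc4.png',cv2.resize(p[150:270,200:340,::-1],None,fx=5,fy=5,interpolation=cv2.INTER_CUBIC))
E
```

```text
t 3.8 tcp [601.  137.2  64.4] jig [ 31.4 106.1] xyaw -16.8 tilt [ 0.    -0.001 -1.   ] F [-0.1  0.3 -0.1] j6 [ 28.  28. -10.  -0. -52.  45.] 0.0034170261596418007
side 0.055 31
(np.int64(249), np.int64(234)) [568. 131.  69.] (np.int64(256), np.int64(234)) [553. 127.  67.] (np.int64(250), np.int64(235)) [565. 133.  68.] (np.int64(255), np.int64(235)) [555. 130.  67.] (np.int64(249), np.int64(236)) [568. 131.  61.] (np.int64(251), np.int64(236)) [563. 135.  68.] (np.int64(253), np.int64(236)) [559. 133.  66.] (np.int64(255), np.int64(236)) [555. 131.  65.] (np.int64(249), np.int64(237)) [568. 132.  58.] (np.int64(251), np.int64(237)) [563. 133.  61.] (np.int64(253), np.int64(237)) [559. 133.  62.] (np.int64(255), np.int64(237)) [555. 130.  59.] (np.int64(251), np.int64(238)) [563. 133.  57.] (np.int64(253), np.int64(238)) [558. 135.  62.] (np.int64(255), np.int64(238)) [555. 132.  58.] (np.int64(253), np.int64(239)) [559. 133.  55.] 
side 0.07 10
(np.int64(249), np.int64(233)) [568. 131.  72.] (np.int64(250), np.int64(233)) [565. 133.  75.] (np.int64(250), np.int64(234)) [566. 133.  71
[... 721 characters left out ...]
int64(226)) [600. 147. 110.] (np.int64(233), np.int64(226)) [598. 147. 109.] (np.int64(234), np.int64(226)) [596. 148. 111.] (np.int64(231), np.int64(227)) [603. 146. 103.] (np.int64(232), np.int64(227)) [600. 148. 107.] (np.int64(233), np.int64(227)) [598. 147. 106.] (np.int64(234), np.int64(227)) [595. 150. 111.] (np.int64(235), np.int64(227)) [594. 147. 108.] (np.int64(232), np.int64(228)) [600. 147. 103.] (np.int64(233), np.int64(228)) [599. 146. 102.] (np.int64(234), np.int64(228)) [596. 149. 106.] (np.int64(235), np.int64(228)) [593. 150. 108.] (np.int64(236), np.int64(228)) [592. 146. 103.] (np.int64(235), np.int64(229)) [593. 150. 104.] (np.int64(235), np.int64(230)) [594. 150. 100.]
```

View pics/sc4.png

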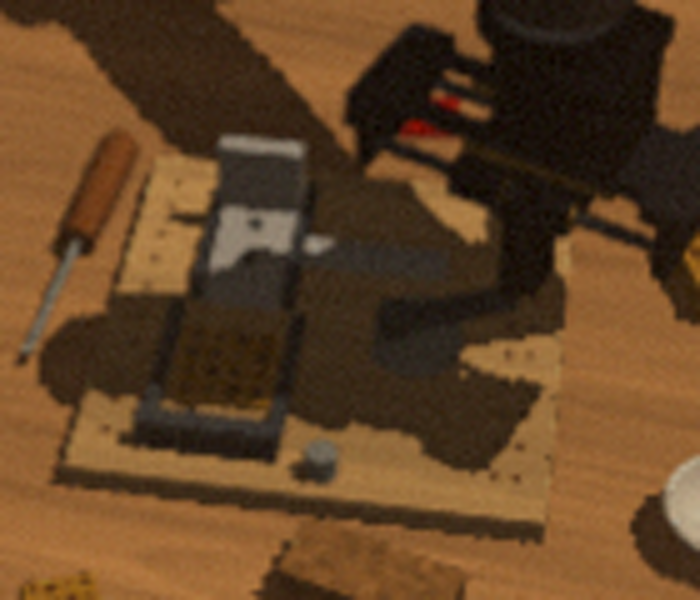

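```bash
python3 - <<'E'
from h import *
W=np.load('cur.npy');im=cv2.imread('pics/s4.png')
for r in range(222,244,1): print(r,[(np.round(W[r,c]*1000).tolist(),int(im[(r-150)*4+2,(c-170)*4+2].mean())) for c in (232,234)])
# wrist: finger tips depth in tool coords
pr=camera_params("wrist");p,d=capture("wrist");s=sense()
T=np.array(pr["tool_from_camera"]);print(T.round(3))
uv=cv2.projectPoints(np.array([[0,0,0],[0,0,-.02],[0,0,-.035],[0,0,-.05.__float__()]]),cv2.Rodrigues(T[:3,:3].T)[0],-T[:3,:3].T@T[:3,3],np.array(pr["intrinsics"]),np.array([pr["k1"],0,0,0.]))[0][:,0]*1.5
print(uv.round())
s["tcp_pos"]=[0,0,0];s["ee_rot"]=np.eye(3)
for uv in [(370,335),(370,345),(370,370),(370,400),(402,345),(402,370)]:
    try: print(uv,(1000*world("wrist",d,(uv[0]/1.5,uv[1]/1.5),pr,s)).round())
    except Exception as e: print(uv,e)
E
```

```text
222 [([535.0, 348.0, 397.0], 45), ([533.0, 346.0, 396.0], 42)]
223 [([535.0, 347.0, 395.0], 49), ([533.0, 348.0, 396.0], 45)]
224 [([585.0, 194.0, 181.0], 42), ([533.0, 346.0, 392.0], 42)]
225 [([600.0, 147.0, 112.0], 31), ([533.0, 346.0, 391.0], 39)]
226 [([600.0, 147.0, 110.0], 24), ([596.0, 148.0, 111.0], 28)]
227 [([600.0, 148.0, 107.0], 19), ([595.0, 150.0, 111.0], 25)]
228 [([600.0, 147.0, 103.0], 23), ([596.0, 149.0, 106.0], 19)]
229 [([619.0, 91.0, 18.0], 41), ([597.0, 146.0, 99.0], 26)]
230 [([619.0, 92.0, 17.0], 54), ([614.0, 93.0, 19.0], 41)]
231 [([617.0, 96.0, 19.0], 56), ([613.0, 95.0, 18.0], 55)]
232 [([617.0, 98.0, 16.0], 56), ([613.0, 97.0, 16.0], 56)]
233 [([617.0, 101.0, 17.0], 54), ([611.0, 101.0, 19.0], 56)]
234 [([616.0, 104.0, 17.0], 56), ([610.0, 105.0, 20.0], 55)]
235 [([615.0, 107.0, 17.0], 54), ([610.0, 107.0, 20.0], 57)]
236 [([614.0, 110.0, 18.0], 54), ([609.0, 110.0, 19.0], 56)]
237 [([614.0, 111.0, 16.0], 54), ([609.0, 111.0, 17.0], 54)]
238 [([613.0, 114.0, 16.0], 57), ([608.0, 113.0, 17.0], 54)]
239 [([613.0, 116.0, 15.0], 56), ([607.0, 118.0, 20.0], 55)]
240 [([612.0, 120.0, 17.0], 57), ([607.0, 120.0, 18.0], 58)]
241 [([611.0, 123.0, 17.0], 55), ([606.0, 122.0, 17.0], 56)]
242 [([610.0, 125.0, 17.0], 57), ([605.0, 126.0, 20.0], 54)]
243 [([609.0, 129.0, 18.0], 55), ([605.0, 127.0, 17.0], 47)]
[[ 0.    -0.958 -0.287  0.079]
 [ 1.     0.    -0.001 -0.001]
 [ 0.001 -0.287  0.958 -0.197]
 [ 0.     0.     0.     1.   ]]
[[388. 322.]
 [388. 340.]
 [388. 356.]
 [388. 375.]]
(370, 335) [ 11.  -7. -41.]
(370, 345) [ 11.  -6. -49.]
(370, 370) [ 10.  -6. -65.]
(370, 400) [  33.   -4. -121.]
(402, 345) [ 11.   5. -50.]
(402, 370) [ 10.   4. -66.]
```

The wrist and side depth both put the real fingertips about 35 mm above the reported TCP, so the fingers passed over the knob and nothing moved. I go back along the arc and work 35 mm lower.

drive_tool:
  rows:
    - {"tx": -0.69,"ty": 0.21,"tz": -0.5,"ax": 0,"ay": 0,"az": -0.1,"claw": 0}
    - {"tx": -0.69,"ty": 0.21,"tz": 0,"ax": 0,"ay": 0,"az": -0.1,"claw": 0}
    - {"tx": -0.69,"ty": 0.21,"tz": 0,"ax": 0,"ay": 0,"az": -0.1,"claw": 0}
    - {"tx": -0.69,"ty": 0.21,"tz": 0,"ax": 0,"ay": 0,"az": -0.1,"claw": 0}
    - {"tx": -0.69,"ty": 0.21,"tz": 0,"ax": 0,"ay": 0,"az": -0.1,"claw": 0}
    - {"tx": -0.69,"ty": 0.21,"tz": 0,"ax": 0,"ay": 0,"az": -0.1,"claw": 0}
    - {"tx": -0.69,"ty": 0.21,"tz": 0,"ax": 0,"ay": 0,"az": -0.1,"claw": 0}
    - {"tx": -0.69,"ty": 0.21,"tz": 0,"ax": 0,"ay": 0,"az": -0.1,"claw": 0}
    - {"tx": -1.5,"ty": 0,"tz": 0,"ax": 0,"ay": 0,"az": 0,"claw": 0}
    - {"tx": 0,"ty": 0,"tz": 0,"ax": 0,"ay": 0,"az": 0,"claw": 0}

```text
time_s: 4.78
tcp_pos: [0.5324, 0.1094, 0.069]
ee_rot: [[0.875, 0.483, -0.002], [0.483, -0.875, -0.0], [-0.002, -0.001, -1.0]]
wrist_force: [-0.7, 0.5, 0.2]
gripper_width: 0.004
gripper_force: 0.0
```

```bash
python3 st.py
```

```text
t 4.7833 tcp [532.4 109.4  69. ] jig [-39.4  84.8] xyaw 28.9 tilt [-0.002 -0.001 -1.   ] F [-0.7  0.5  0.2] j6 [ 29.  21. -20.  -0. -49.  90.] 0.0038947720879972864
```

drive_tool:
  rows:
    - {"tx": 0,"ty": 0,"tz": 1,"ax": 0,"ay": 0,"az": 0,"claw": 0}
    - {"tx": 0,"ty": 0,"tz": 1,"ax": 0,"ay": 0,"az": 0,"claw": 0}
    - {"tx": 0,"ty": 0,"tz": 1,"ax": 0,"ay": 0,"az": 0,"claw": 0}
    - {"tx": 0,"ty": 0,"tz": 1,"ax": 0,"ay": 0,"az": 0,"claw": 0}
    - {"tx": 0,"ty": 0,"tz": 0,"ax": 0,"ay": 0,"az": 0,"claw": 0}
    - {"tx": 0.5,"ty": 0,"tz": 0,"ax": 0,"ay": 0,"az": 0,"claw": 0}
    - {"tx": 0.5,"ty": 0,"tz": 0,"ax": 0,"ay": 0,"az": 0,"claw": 0}
    - {"tx": 0.4,"ty": 0,"tz": 0,"ax": 0,"ay": 0,"az": 0,"claw": 0}
    - {"tx": 0.3,"ty": 0,"tz": 0,"ax": 0,"ay": 0,"az": 0,"claw": 0}

```text
time_s: 5.53
tcp_pos: [0.5493, 0.1187, 0.0289]
ee_rot: [[0.876, 0.483, -0.002], [0.483, -0.876, -0.001], [-0.002, -0.001, -1.0]]
wrist_force: [-4.4, -0.4, 1.8]
gripper_width: 0.003
gripper_force: 1.8
```

Contact is made at about 4 N. I push round the arc.

drive_tool:
  rows:
    - {"tx": 0.71,"ty": -0.14,"tz": 0,"ax": 0,"ay": 0,"az": 0.1,"claw": 0}
    - {"tx": 0.71,"ty": -0.14,"tz": 0,"ax": 0,"ay": 0,"az": 0.1,"claw": 0}
    - {"tx": 0.71,"ty": -0.14,"tz": 0,"ax": 0,"ay": 0,"az": 0.1,"claw": 0}
    - {"tx": 0.71,"ty": -0.14,"tz": 0,"ax": 0,"ay": 0,"az": 0.1,"claw": 0}
    - {"tx": 0.71,"ty": -0.14,"tz": 0,"ax": 0,"ay": 0,"az": 0.1,"claw": 0}
    - {"tx": 0.71,"ty": -0.14,"tz": 0,"ax": 0,"ay": 0,"az": 0.1,"claw": 0}
    - {"tx": 0.71,"ty": -0.14,"tz": 0,"ax": 0,"ay": 0,"az": 0.1,"claw": 0}
    - {"tx": 0.71,"ty": -0.14,"tz": 0,"ax": 0,"ay": 0,"az": 0.1,"claw": 0}
    - {"tx": 0,"ty": 0,"tz": 0,"ax": 0,"ay": 0,"az": 0,"claw": 0}

```text
time_s: 6.28
tcp_pos: [0.6024, 0.1368, 0.0285]
ee_rot: [[0.956, -0.295, -0.003], [-0.295, -0.956, -0.002], [-0.002, 0.003, -1.0]]
wrist_force: [-2.8, -3.1, -0.3]
gripper_width: 0.005
gripper_force: 1.5
```

```bash
python3 st.py;python3 - <<'E'
from h import *
p,d=capture("wrist");cv2.imwrite('pics/w3.png',cv2.resize(p[:,:,::-1],(640,480)))
E
```

```text
t 6.2833 tcp [602.4 136.8  28.5] jig [ 32.8 105.6] xyaw -17.1 tilt [-0.002  0.003 -1.   ] F [-2.8 -3.1 -0.3] j6 [ 28.  30. -12.   0. -48.  45.] 0.0054716666450119935
```

View pics/w3.png

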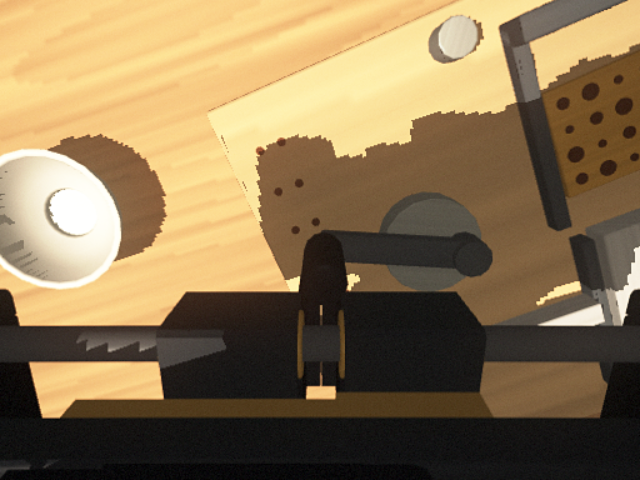

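The knob at (322,240) is held squarely ahead of the fingers and the lever has turned. I continue.

drive_tool:
  rows:
    - {"tx": 0.71,"ty": -0.14,"tz": 0,"ax": 0,"ay": 0,"az": 0.1,"claw": 0}
    - {"tx": 0.71,"ty": -0.14,"tz": 0,"ax": 0,"ay": 0,"az": 0.1,"claw": 0}
    - {"tx": 0.71,"ty": -0.14,"tz": 0,"ax": 0,"ay": 0,"az": 0.1,"claw": 0}
    - {"tx": 0.71,"ty": -0.14,"tz": 0,"ax": 0,"ay": 0,"az": 0.1,"claw": 0}
    - {"tx": 0.71,"ty": -0.14,"tz": 0,"ax": 0,"ay": 0,"az": 0.1,"claw": 0}
    - {"tx": 0.71,"ty": -0.14,"tz": 0,"ax": 0,"ay": 0,"az": 0.1,"claw": 0}
    - {"tx": 0.71,"ty": -0.14,"tz": 0,"ax": 0,"ay": 0,"az": 0.1,"claw": 0}
    - {"tx": 0.71,"ty": -0.14,"tz": 0,"ax": 0,"ay": 0,"az": 0.1,"claw": 0}
    - {"tx": 0.71,"ty": -0.14,"tz": 0,"ax": 0,"ay": 0,"az": 0.1,"claw": 0}
    - {"tx": 0,"ty": 0,"tz": 0,"ax": 0,"ay": 0,"az": 0,"claw": 0}

```text
time_s: 7.17
tcp_pos: [0.6566, 0.1073, 0.0284]
ee_rot: [[0.364, -0.931, -0.003], [-0.931, -0.364, 0.0], [-0.001, 0.003, -1.0]]
wrist_force: [-2.7, 0.1, -0.2]
gripper_width: 0.002
gripper_force: 1.2
```

```bash
python3 st.py;python3 - <<'E'
from h import *
p,d=capture("wrist");cv2.imwrite('pics/w4.png',cv2.resize(p[:,:,::-1],(640,480)))
s=sense()
W=np.zeros(3);pr=camera_params("wrist")
E
```

```text
t 7.1667 tcp [656.6 107.3  28.4] jig [84.  71.2] xyaw -68.7 tilt [-0.001  0.003 -1.   ] F [-2.7  0.1 -0.2] j6 [ 23.  34.  -4.  -0. -52.  -2.] 0.002202351442841625
```

View pics/w4.png

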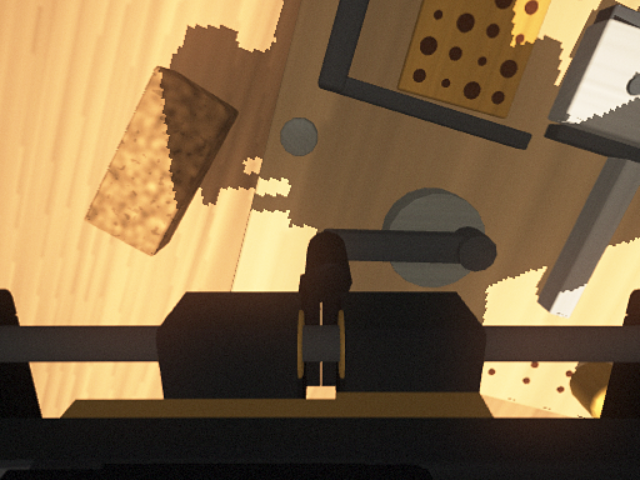

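drive_tool:
  rows:
    - {"tx": 0.71,"ty": -0.1,"tz": 0,"ax": 0,"ay": 0,"az": 0.1,"claw": 0}
    - {"tx": 0.71,"ty": -0.1,"tz": 0,"ax": 0,"ay": 0,"az": 0.1,"claw": 0}
    - {"tx": 0.5,"ty": -0.08,"tz": 0,"ax": 0,"ay": 0,"az": 0.07,"claw": 0}
    - {"tx": 0,"ty": 0,"tz": 0,"ax": 0,"ay": 0,"az": 0,"claw": 0}

```text
time_s: 7.55
tcp_pos: [0.6668, 0.091, 0.0288]
ee_rot: [[0.105, -0.994, 0.002], [-0.994, -0.105, 0.002], [-0.001, -0.002, -1.0]]
wrist_force: [-1.3, 1.6, -2.0]
gripper_width: 0.004
gripper_force: 0.8
```

```bash
python3 st.py;cat > lev.py <<'E'
from h import *
pr=camera_params("wrist");s=sense();p,d=capture("wrist");cv2.imwrite('pics/lev.png',p[:,:,::-1])
v,u=np.mgrid[:384,:512]
q=cv2.undistortPoints(np.stack([u,v],-1).reshape(-1,1,2).astype(float),np.array(pr["intrinsics"]),np.array([pr["k1"],0,0,0.]))[:,0]
z=d.reshape(-1);T=np.array(pr["tool_from_camera"]);R=np.array(s["ee_rot"])
W=((np.c_[q*z[:,None],z]@T[:3,:3].T+T[:3,3])@R.T+np.array(s["tcp_pos"]))*1000
W=W[z>0];a=np.radians(5.3);J=np.array([[np.cos(a),np.sin(a)],[-np.sin(a),np.cos(a)]])
X=(W[:,:2]-[579.5,28.6])@J.T;Z=W[:,2]
r=np.hypot(X[:,0]-20,X[:,1]-35)
m=(Z>44)&(Z<52.5)&(r>14)&(r<58);B=X[m]-[20,35];print("lever",m.sum(),B.mean(0),np.degrees(np.arctan2(*B.mean(0)[::-1])))
m=(Z>52.5)&(Z<57)&(r<16);print("hub",m.sum(),X[m].mean(0))
m=(Z>86)&(Z<96)&(r>55)&(r<85);print("knob",m.sum(),X[m].mean(0))
m=(Z>76)&(Z<86)&(abs(X[:,1]+55)<40)&(X[:,0]<-20);print("tabtop",m.sum(),X[m].min(0) if m.any() else '',X[m].max(0) if m.any() else '')
E
python3 lev.py
```

```text
t 7.55 tcp [666.8  91.   28.8] jig [92.7 54.1] xyaw -83.9 tilt [-0.001 -0.002 -1.   ] F [-1.3  1.6 -2. ] j6 [ 21.  34.  -3.  -0. -52. -15.] 0.0040296994587579165
lever 1837 [35.53159978 -0.96600789] -1.5573333181808862
hub 741 [20.87681915 34.86755728]
knob 1420 [91.13480044 36.09523007]
tabtop 0
```

The lever is within about 1.5° of 0. I back off, rise and go behind the tab.

drive_tool:
  rows:
    - {"tx": -0.8,"ty": 0,"tz": 0,"ax": 0,"ay": 0,"az": 0,"claw": 0}
    - {"tx": -0.7,"ty": 0,"tz": 0,"ax": 0,"ay": 0,"az": 0,"claw": 0}
    - {"tx": 0,"ty": 0,"tz": -2.7,"ax": 0,"ay": 0,"az": 0,"claw": 0}
    - {"tx": 0,"ty": 0,"tz": -2.7,"ax": 0,"ay": 0,"az": 0.014,"claw": 0}
    - {"tx": 0,"ty": 0,"tz": -2.7,"ax": 0,"ay": 0,"az": 0,"claw": 0}
    - {"tx": 1.55,"ty": 2.7,"tz": 0,"ax": 0,"ay": 0,"az": 0,"claw": 0}
    - {"tx": 1.55,"ty": 2.7,"tz": 0,"ax": 0,"ay": 0,"az": 0,"claw": 0}
    - {"tx": 1.55,"ty": 2.7,"tz": 0,"ax": 0,"ay": 0,"az": 0,"claw": 0}
    - {"tx": 1.55,"ty": 2.7,"tz": 0,"ax": 0,"ay": 0,"az": 0,"claw": 0}

```text
time_s: 8.35
tcp_pos: [0.5624, 0.0339, 0.1107]
ee_rot: [[0.094, -0.996, 0.003], [-0.996, -0.094, 0.0], [-0.0, -0.003, -1.0]]
wrist_force: [-0.8, -1.1, -0.1]
gripper_width: 0.003
gripper_force: 0.0
```

drive_tool:
  rows:
    - {"tx": 1.55,"ty": 2.7,"tz": 0,"ax": 0,"ay": 0,"az": 0,"claw": 0}
    - {"tx": 1.55,"ty": 2.7,"tz": 0,"ax": 0,"ay": 0,"az": 0,"claw": 0}
    - {"tx": 1.55,"ty": 2.7,"tz": 0,"ax": 0,"ay": 0,"az": 0,"claw": 0}
    - {"tx": 1.55,"ty": 2.7,"tz": 0,"ax": 0,"ay": 0,"az": 0,"claw": 0}
    - {"tx": 0,"ty": 0,"tz": 0,"ax": 0,"ay": 0,"az": 0,"claw": 0}
    - {"tx": 0,"ty": 0,"tz": 0,"ax": 0,"ay": 0,"az": 0,"claw": 0}

```text
time_s: 8.85
tcp_pos: [0.4609, -0.038, 0.1111]
ee_rot: [[0.092, -0.996, 0.003], [-0.996, -0.092, 0.0], [0.0, -0.003, -1.0]]
wrist_force: [0.6, 0.9, 1.0]
gripper_width: 0.007
gripper_force: 0.0
```

```bash
python3 st.py; python3 lev.py; python3 look.py side pics/s5.png 150 290 170 330; python3 - <<'E'
from h import *
W=np.load('cur.npy').reshape(-1,3)*1000;a=np.radians(5.3);J=np.array([[np.cos(a),np.sin(a)],[-np.sin(a),np.cos(a)]])
W=W[np.isfinite(W[:,0])]
X=(W[:,:2]-[579.5,28.6])@J.T;Z=W[:,2]
m=(Z>72)&(Z<86)&(abs(X[:,1]+55)<32)&(X[:,0]<-40)&(X[:,0]>-100);print(m.sum(),np.percentile(X[m],[5,50,95],axis=0))
E
```

```text
t 8.85 tcp [460.9 -38.  111.1] jig [-124.3  -55.4] xyaw -84.7 tilt [ 0.    -0.003 -1.   ] F [0.6 0.9 1. ] j6 [ 16.  11. -28.   0. -51. -10.] 0.006513574184062435
lever 0 [nan nan] nan
hub 2 [19.90742234 43.87534743]
knob 0 [nan nan]
tabtop 1056 [-80.92048702 -79.72967297] [-68.64360816 -29.6357002 ]
83 [[-80.03176142 -75.20828525]
 [-74.69014789 -49.67831912]
 [-69.50736811 -29.80572566]]lev.py:10: RuntimeWarning: Mean of empty slice.
  m=(Z>44)&(Z<52.5)&(r>14)&(r<58);B=X[m]-[20,35];print("lever",m.sum(),B.mean(0),np.degrees(np.arctan2(*B.mean(0)[::-1])))
  ret = um.true_divide(
lev.py:12: RuntimeWarning: Mean of empty slice.
  m=(Z>86)&(Z<96)&(r>55)&(r<85);print("knob",m.sum(),X[m].mean(0))
```

drive_tool:
  rows:
    - {"tx": 0,"ty": 0,"tz": 2.4,"ax": 0,"ay": 0,"az": 0,"claw": 0}
    - {"tx": 0,"ty": 0,"tz": 2.4,"ax": 0,"ay": 0,"az": 0,"claw": 0}
    - {"tx": 0,"ty": 0,"tz": 2.3,"ax": 0,"ay": 0,"az": 0,"claw": 0}
    - {"tx": 0,"ty": 0,"tz": 2.3,"ax": 0,"ay": 0,"az": 0,"claw": 0}
    - {"tx": 0,"ty": 0,"tz": 0,"ax": 0,"ay": 0,"az": 0,"claw": 0}
    - {"tx": 0,"ty": -0.8,"tz": 0,"ax": 0,"ay": 0,"az": 0,"claw": 0}
    - {"tx": 0,"ty": -0.8,"tz": 0,"ax": 0,"ay": 0,"az": 0,"claw": 0}
    - {"tx": 0,"ty": -0.4,"tz": 0,"ax": 0,"ay": 0,"az": 0,"claw": 0}
    - {"tx": 0,"ty": -0.4,"tz": 0,"ax": 0,"ay": 0,"az": 0,"claw": 0}
    - {"tx": 0,"ty": -0.4,"tz": 0,"ax": 0,"ay": 0,"az": 0,"claw": 0}

```text
time_s: 9.78
tcp_pos: [0.4901, -0.0351, 0.0169]
ee_rot: [[0.091, -0.996, 0.002], [-0.996, -0.091, 0.001], [-0.0, -0.002, -1.0]]
wrist_force: [-0.3, 0.3, 0.3]
gripper_width: 0.003
gripper_force: 0.0
```

drive_tool:
  rows:
    - {"tx": 0,"ty": -0.4,"tz": 0,"ax": 0,"ay": 0,"az": 0,"claw": 0}
    - {"tx": 0,"ty": -0.4,"tz": 0,"ax": 0,"ay": 0,"az": 0,"claw": 0}

```text
time_s: 9.95
tcp_pos: [0.4963, -0.0348, 0.0164]
ee_rot: [[0.091, -0.996, -0.001], [-0.996, -0.091, -0.0], [-0.0, 0.001, -1.0]]
wrist_force: [-2.3, -0.5, 3.7]
gripper_width: 0.005
gripper_force: 1.5
```

```bash
python3 st.py
```

```text
t 9.95 tcp [496.3 -34.8  16.4] jig [-88.7 -55.4] xyaw -84.8 tilt [-0.     0.001 -1.   ] F [-2.3 -0.5  3.7] j6 [ 15.  22. -30.  -0. -39. -10.] 0.005187648289282024
```

drive_tool:
  rows:
    - {"tx": 0,"ty": -0.4,"tz": 0,"ax": 0,"ay": 0,"az": 0,"claw": 0}
    - {"tx": 0,"ty": -0.4,"tz": 0,"ax": 0,"ay": 0,"az": 0,"claw": 0}
    - {"tx": 0,"ty": -0.4,"tz": 0,"ax": 0,"ay": 0,"az": 0,"claw": 0}
    - {"tx": 0,"ty": -0.4,"tz": 0,"ax": 0,"ay": 0,"az": 0,"claw": 0}
    - {"tx": 0,"ty": -0.4,"tz": 0,"ax": 0,"ay": 0,"az": 0,"claw": 0}
    - {"tx": 0,"ty": -0.4,"tz": 0,"ax": 0,"ay": 0,"az": 0,"claw": 0}
    - {"tx": 0,"ty": -0.4,"tz": 0,"ax": 0,"ay": 0,"az": 0,"claw": 0}
    - {"tx": 0,"ty": -0.3,"tz": 0,"ax": 0,"ay": 0,"az": 0,"claw": 0}

```text
time_s: 10.62
tcp_pos: [0.5279, -0.0319, 0.016]
ee_rot: [[0.091, -0.996, -0.0], [-0.996, -0.091, -0.0], [0.0, 0.0, -1.0]]
wrist_force: [-3.5, -1.2, 4.0]
gripper_width: 0.003
gripper_force: 2.1
```

```bash
python3 st.py; cat > tile.py <<'E'
from h import *
pr=camera_params("wrist");s=sense();p,d=capture("wrist")
v,u=np.mgrid[:384,:512]
q=cv2.undistortPoints(np.stack([u,v],-1).reshape(-1,1,2).astype(float),np.array(pr["intrinsics"]),np.array([pr["k1"],0,0,0.]))[:,0]
z=d.reshape(-1);T=np.array(pr["tool_from_camera"]);R=np.array(s["ee_rot"])
W=((np.c_[q*z[:,None],z]@T[:3,:3].T+T[:3,3])@R.T+np.array(s["tcp_pos"]))*1000
a=np.radians(5.3);J=np.array([[np.cos(a),np.sin(a)],[-np.sin(a),np.cos(a)]])
X=(W[:,:2]-[579.5,28.6])@J.T;Z=W[:,2]
m=(z>0)&(abs(X[:,1]+55)<20)&(X[:,0]>-80)&(X[:,0]<115)&(Z<100)
for b in range(-80,115,5):
    k=m&(X[:,0]>=b)&(X[:,0]<b+5)
    if k.any(): print(b,k.sum(),np.median(Z[k]).round(),end='; ')
E
python3 tile.py
```

```text
t 10.6167 tcp [527.9 -31.9  16. ] jig [-56.9 -55.5] xyaw -84.8 tilt [ 0.  0. -1.] F [-3.5 -1.2  4. ] j6 [ 14.  24. -25.   0. -41.  -9.] 0.0031594517000728176
-80 342 19.0; -75 339 19.0; -70 293 19.0; -65 570 58.0; -60 773 68.0; -55 732 68.0; -50 373 20.0; -45 294 50.0; -40 63 83.0; -35 33 83.0; -30 131 37.0; -25 316 37.0; -20 300 37.0; -15 314 37.0; -10 314 37.0; -5 316 37.0; 0 312 37.0; 5 322 37.0; 10 348 37.0; 15 432 37.0; 20 474 37.0; 25 510 37.0; 30 363 37.0; 35 39 26.0; 40 453 26.0; 45 433 25.0; 50 463 25.0; 55 437 25.0; 60 443 25.0; 65 469 25.0; 70 435 25.0; 75 449 25.0; 80 457 25.0; 85 413 25.0; 90 56 20.0; 95 1015 23.0; 100 476 25.0;
```

The tile is about 9–10 mm short. I push the last part in small steps and watch the force.

drive_tool:
  rows:
    - {"tx": 0,"ty": -0.3,"tz": 0,"ax": 0,"ay": 0,"az": 0,"claw": 0}
    - {"tx": 0,"ty": -0.3,"tz": 0,"ax": 0,"ay": 0,"az": 0,"claw": 0}
    - {"tx": 0,"ty": -0.2,"tz": 0,"ax": 0,"ay": 0,"az": 0,"claw": 0}
    - {"tx": 0,"ty": 0,"tz": 0,"ax": 0,"ay": 0,"az": 0,"claw": 0}

```text
time_s: 11.0
tcp_pos: [0.5363, -0.031, 0.0159]
ee_rot: [[0.091, -0.996, 0.001], [-0.996, -0.091, 0.0], [-0.0, -0.001, -1.0]]
wrist_force: [-0.6, 0.6, 1.8]
gripper_width: 0.005
gripper_force: 0.8
```

drive_tool:
  rows:
    - {"tx": 0,"ty": -0.1,"tz": 0,"ax": 0,"ay": 0,"az": 0,"claw": 0}
    - {"tx": 0,"ty": 0,"tz": 0,"ax": 0,"ay": 0,"az": 0,"claw": 0}

```text
time_s: 11.17
tcp_pos: [0.5364, -0.0311, 0.0158]
ee_rot: [[0.091, -0.996, -0.0], [-0.996, -0.091, -0.0], [-0.0, 0.0, -1.0]]
wrist_force: [-3.0, 0.1, 2.2]
gripper_width: -0.002
gripper_force: 1.5
```

```bash
python3 st.py; python3 tile.py
```

```text
t 11.1667 tcp [536.4 -31.1  15.8] jig [-48.4 -55.4] xyaw -84.8 tilt [-0.  0. -1.] F [-3.   0.1  2.2] j6 [ 14.  25. -24.  -0. -41.  -9.] -0.002247509763487942
-80 338 19.0; -75 341 19.0; -70 336 19.0; -65 336 19.0; -60 317 19.0; -55 679 66.0; -50 789 68.0; -45 695 64.0; -40 460 30.0; -35 60 83.0; -30 60 83.0; -25 38 38.0; -20 191 37.0; -15 320 38.0; -10 305 37.0; -5 309 37.0; 0 312 37.0; 5 310 37.0; 10 318 37.0; 15 329 38.0; 20 358 38.0; 25 455 37.0; 30 493 37.0; 35 497 37.0; 40 231 37.0; 45 173 26.0; 50 429 25.0; 55 446 25.0; 60 467 25.0; 65 445 25.0; 70 456 25.0; 75 448 26.0; 80 435 25.0; 85 473 25.0; 90 437 26.0; 95 1056 30.0; 100 827 34.0;
```

drive_tool:
  rows:
    - {"tx": 0,"ty": -0.15,"tz": 0,"ax": 0,"ay": 0,"az": 0,"claw": 0}
    - {"tx": 0,"ty": 0,"tz": 0,"ax": 0,"ay": 0,"az": 0,"claw": 0}

```text
time_s: 11.38
tcp_pos: [0.5373, -0.031, 0.0158]
ee_rot: [[0.091, -0.996, -0.002], [-0.996, -0.091, -0.0], [0.0, 0.002, -1.0]]
wrist_force: [-4.3, -0.6, 4.1]
gripper_width: 0.008
gripper_force: 2.5
```

drive_tool:
  rows:
    - {"tx": 0,"ty": -0.1,"tz": 0,"ax": 0,"ay": 0,"az": 0,"claw": 0}
    - {"tx": 0,"ty": 0,"tz": 0,"ax": 0,"ay": 0,"az": 0,"claw": 0}

```text
time_s: 11.55
tcp_pos: [0.5372, -0.031, 0.0158]
ee_rot: [[0.091, -0.996, -0.004], [-0.996, -0.091, -0.0], [0.0, 0.004, -1.0]]
wrist_force: [-6.9, 0.3, 5.4]
gripper_width: 0.006
gripper_force: 3.8
```

drive_tool:
  rows:
    - {"tx": 0,"ty": -0.1,"tz": 0,"ax": 0,"ay": 0,"az": 0,"claw": 0}
    - {"tx": 0,"ty": 0,"tz": 0,"ax": 0,"ay": 0,"az": 0,"claw": 0}

```text
time_s: 11.72
tcp_pos: [0.5372, -0.0311, 0.0158]
ee_rot: [[0.09, -0.996, -0.006], [-0.996, -0.09, -0.001], [0.0, 0.006, -1.0]]
wrist_force: [-8.8, 1.6, 6.9]
gripper_width: 0.004
gripper_force: 5.0
```

drive_tool:
  rows:
    - {"tx": 0,"ty": -0.15,"tz": 0,"ax": 0,"ay": 0,"az": 0,"claw": 0}
    - {"tx": 0,"ty": -0.1,"tz": 0,"ax": 0,"ay": 0,"az": 0,"claw": 0}
    - {"tx": 0,"ty": 0,"tz": 0,"ax": 0,"ay": 0,"az": 0,"claw": 0}

```text
time_s: 11.97
tcp_pos: [0.537, -0.0312, 0.0157]
ee_rot: [[0.09, -0.996, -0.011], [-0.996, -0.09, -0.001], [0.0, 0.011, -1.0]]
wrist_force: [-15.2, 1.5, 12.7]
gripper_width: 0.002
gripper_force: 8.1
```

drive_tool:
  rows:
    - {"tx": 0,"ty": 0.6,"tz": 0,"ax": 0,"ay": 0,"az": 0,"claw": 0}
    - {"tx": 0,"ty": 1.2,"tz": 0,"ax": 0,"ay": 0,"az": 0,"claw": 0}
    - {"tx": 0,"ty": 1.5,"tz": 0,"ax": 0,"ay": 0,"az": 0,"claw": 0}
    - {"tx": 0,"ty": 0,"tz": -2.5,"ax": 0,"ay": 0,"az": 0,"claw": 0}
    - {"tx": 0,"ty": 0,"tz": -2.5,"ax": 0,"ay": 0,"az": 0,"claw": 0}
    - {"tx": 0,"ty": 0,"tz": -2.5,"ax": 0,"ay": 0,"az": 0,"claw": 0}
    - {"tx": 0,"ty": 0,"tz": -2.5,"ax": 0,"ay": 0,"az": 0,"claw": 0}
    - {"tx": 0,"ty": 0,"tz": 0,"ax": 0,"ay": 0,"az": 0,"claw": 0}

```text
time_s: 12.63
tcp_pos: [0.5152, -0.0326, 0.1216]
ee_rot: [[0.093, -0.996, 0.015], [-0.996, -0.093, 0.002], [-0.0, -0.015, -1.0]]
wrist_force: [1.9, 0.1, -0.2]
gripper_width: 0.005
gripper_force: 0.0
```

```bash
python3 st.py; python3 tile.py; python3 lev.py 2>/dev/null; python3 -c "
from h import *
p,d=capture('side');cv2.imwrite('pics/s6.png',cv2.resize(p[150:290,170:330,::-1],None,fx=4,fy=4,interpolation=cv2.INTER_CUBIC))"
```

```text
t 12.6333 tcp [515.2 -32.6 121.6] jig [-69.7 -55. ] xyaw -84.7 tilt [-0.    -0.015 -1.   ] F [ 1.9  0.1 -0.2] j6 [ 14.  15. -21.   0. -53.  -9.] 0.005313101106911967
-80 195 19.0; -75 195 19.0; -70 194 19.0; -65 203 19.0; -60 202 19.0; -55 197 19.0; -50 198 19.0; -45 202 19.0; -40 470 35.0; -35 462 83.0; -30 304 83.0; -25 92 83.0; -20 16 37.0; -15 189 37.0; -10 220 37.0; -5 223 37.0; 0 221 37.0; 5 220 37.0; 10 217 37.0; 15 225 37.0; 20 210 38.0; 25 224 37.0; 30 218 37.0; 35 214 37.0; 40 144 37.0; 45 78 25.0; 50 203 26.0; 55 201 25.0; 60 203 25.0; 65 206 25.0; 70 196 25.0; 75 217 26.0; 80 198 25.0; 85 203 25.0; 90 201 25.0; 95 544 30.0; 100 302 41.0; 105 231 41.0; 110 73 41.0; lever 0 [nan nan] nan
hub 0 [nan nan]
knob 394 [88.16658442 33.66939349]
tabtop 985 [-35.37663988 -79.57395616] [-23.06817358 -29.91360815]
```

View pics/s6.png

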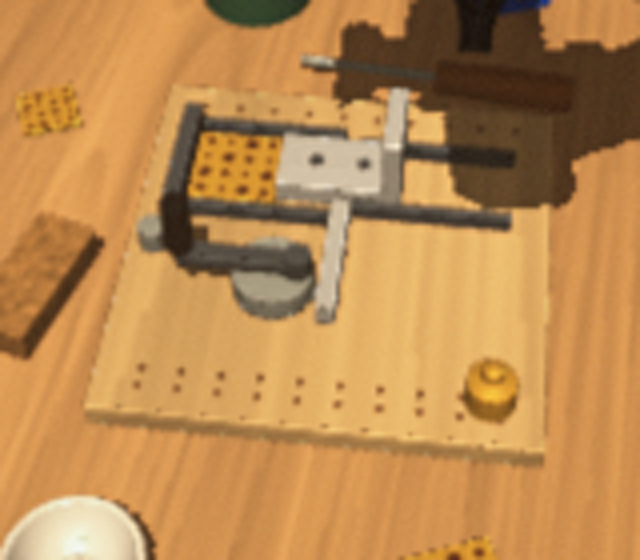

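The picture shows the tile against the fence at (235,165), the slide forward and the lever pointing straight to the fence. The spacer and the weight are where they were. I hand in.

```bash
python3 -c "
from station import finish_job
print(finish_job())"
```

```text
the job is handed in; nothing more can be done
None
```

The job is handed in: the cam's lever points at the fence (within about 2°), the slide has pressed the tile home against it, and the arm is clear, with no loose thing seen to have moved.

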